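# Mark and fill the third gap of the pick-up rack

## Robot

A 6-joint arm with a two-finger parallel gripper is mounted at the origin on the work surface. World frame = base frame: x ahead of the robot, y to its left, z up, the work surface at z = 0. Lengths are in mm, angles in rad, forces in N, time in s.
With the tool pointing down it reaches from about 300 to 850 mm from the base axis. Payload 5.4 kg.
Tool frame: the origin (TCP) lies on the centre line of the jaws, within the pads' length; the fingertips stand 22 mm ahead of it and the grasp point (between the pads) lies 3 mm ahead of it; x points along the fingers, y is the direction in which the jaws open and shut, and the axes are right-handed (so a half turn about x gives the same grasp; the last joint's range is limited). The gripper opens to 85 mm and grips with 20 to 120 N. Pads are 22 mm wide; open, the fingers measure 114 mm over their backs; the gripper's body (76 mm by 85 mm) begins 54 mm behind the grasp point. The pads swing forward as they close: fully open they stand 13 mm farther back than shut.
Start: joints at [-1.356, 0.158, 1.597, -0, 1.386, -0.21], TCP at [236.955, -523.888, 253.299] pointing down, gripper open.
Joint ranges: [-2.91, 2.91], [-0.94, 2.29], [0.18, 2.7], [-1.29, 4.43], [0.17, 2.64], [-3, 3]. Speed limits (rad/s): [2.57, 2.57, 3.14, 3.14, 3.14, 3.14].

## Interface

Orientations are given as [roll, pitch, yaw] about the fixed x, y, z axes, in that order (R = Rz(yaw) Ry(pitch) Rx(roll)).
In Python, from cell import sense, optics, ticket gives the robot as it stands.
- The arm moves only by the shell command python3 -m inch 'ROWS' [FORCE]. ROWS is text: rows parted by semicolons, each of 7 numbers parted by spaces: the turn, a rotation vector about the tool's x, y, z in degrees, then the shift along the tool's x, y, z in m, then the opening, from 0 (shut) to 1 (fully open). A call has 1 to 20 rows; each row is the pose to reach, as a shift and turn from the pose commanded when the call began, along the tool's axes at that moment; what a row does not reach only later rows make up. A row lasts 1/8 s, in which the tool goes at most 62.5 mm and 10.7 degrees, less where a joint would pass 70% of its speed; a pose out of reach is approached as far as the arm can. A call with a gripper value outside its range is refused whole. The fingers move at their own pace and stop on an object; FORCE is the grip in N (left out, the last holds). Time passes only in rows, so rows that repeat a pose let the fingers close. It gives the time, the measured TCP pose, the force and the opening at its end, in the units of the state.
- sense(): the state, without advancing time (a new reading comes with each control period).
- optics.capture(name): name is "side" or "top"; returns a dict with "pixels" (384x512x3 uint8, blue, green, red), "K" (3x3 intrinsics, pixels), "k1" (the pictures are not rectified: a ray, as slopes to the right and down, at radius r is drawn at 1 + k1 r^2 times it, then the intrinsics apply), "origin" and "orientation" of the camera in the world. Camera axes: x right, y up, looking along -z (the intrinsics and any distortion apply to the point x, -y, -z); pixel columns grow to the right and rows downward; lengths in mm; the calibration is good to about 2 mm. A picture is of the moment at which its call begins. There is no depth.
- ticket.finish_job(): hands the job in, once; it reports no verdict.
The state is a dict: "time": time; "joint_pos": joint angles; "joint_vel": joint speeds; "joint_torque": joint torques, N m; "ee_pos": TCP position; "eef_rot": TCP orientation; "wrist_force": force on the tool from outside, world axes, zero at the start; "torque": the same for the moment, N m; "width": opening from 0.0 (shut) to 1.0 (fully open).
Only numpy, scipy, OpenCV 4.12 (cv2) and the standard library are available. Lean on these libraries where they do the work, as an engineer would, in place of code of your own. Each camera call takes 0.05 s, during which the arm holds its last target.

## Task

On the pick-up rack, run a fingertip along the top rail, pushing the black marker along it until the marker stands over the middle of the third gap, counted from the end where the round chopstick pot stands (every gap counts, full or empty). Then push the snack box that stands in front of the rack across the counter and end-first into that same gap, fully home against the back wall. Only push: do not pick up or tip the box, and leave the stored boxes, the sauce bottle and the cup where they are.

Things in the scene. Friction and masses are not known exactly. Their poses are not given: they have to be found in the camera images.
- rack: Low metal divider rack fixed to the counter, open towards the robot and on top, no floor: boxes slide in on the counter. Origin: on the counter, middle of the rack; x = the way boxes are pushed in, y = along the rack to the robot's left. Six gaps centred at y = -145, -87, -29, 29, 87, 145 mm, 52 mm wide clear, between seven 4 mm dividers. Position and yaw vary.
- rack_back (a point): Middle of the rack's back wall at counter level, on its inner face, 40 mm along rack x from the rack's origin. Back wall and dividers are 60 mm high, the two end panels 80 mm. Dividers start 73 mm in front of this face (rack x = -33 mm). An 80 mm box fully home has its centre at rack x = 0 and sticks out 7 mm in front of the dividers.
- rack_rail (a point): Middle of the round rail, 8 mm thick and 352 mm long, that runs along rack y above the gaps at rack x = +22 mm, 75 mm above the counter.
- marker (a joint): Position of the marker along the rail, in m: equal to the rack's y coordinate of the marker's middle (0 = middle of the rack, + towards the rack's +y end), limits -0.15 to 0.15. It slides with about 1 N of friction and stays where it is left. It starts near the -y end.
- marker_top (a point): Centre of the top of the marker, a black upright tab riding on the rail, 22 mm (rack x) by 14 mm (rack y; 16 mm at its foot), from 66 mm to 135 mm above the counter; this point is 135 mm up, at rack x = +22 mm. Push the tab sideways between 90 and 130 mm up.
- box_centre (a point): Centre of the loose snack box to be pushed: plain brown card box 80 mm long (its x), 40 mm wide (its y), 50 mm high, about 0.14 kg (0.1 to 0.2), standing on the counter in front of the rack, its +x end towards the rack, somewhat askew. The centre is 25 mm above the counter.
- stored_a_centre (a point): Centre of a snack box of the same size already stored in the gap at rack y = +87 mm; leave it.
- stored_b_centre (a point): Centre of a snack box of the same size already stored in the gap at rack y = -87 mm; leave it.
- pot: Round steel pot of chopsticks, 72 mm across, 100 mm high (sticks to about 155 mm), fixed, beside one end of the rack at rack y about +245 or -245 mm. It marks the end to count from. Origin: centre of its underside.
- bin: Low square steel bin of paper sachets, 75 x 75 x 50 mm, fixed, beside the other end of the rack. Origin: centre of its underside.
- sauce: Amber sauce bottle 56 mm across, 170 mm high, loose, on the counter to the left; leave it. Origin: centre of its underside.
- cup: White lidded paper cup, 82 mm across at the top, 112 mm high, loose, on the counter to the right; leave it. Origin: centre of its underside.

How it is judged (in metres and radians):
On the way, in this order (a step that is already met when the one before it is completed fails the run):
1. the marker stands over the middle of the third gap from the pot's end (((y of pot in the frame of rack above 0 m and value of joint marker between 0.014 and 0.044 m) or (y of pot in the frame of rack below 0 m and value of joint marker between -0.044 and -0.014 m))), for 0.3 s.
2. the box is home in that gap (((y of pot in the frame of rack above 0 m and y of box_centre in the frame of rack between 0.017 and 0.041 m) or (y of pot in the frame of rack below 0 m and y of box_centre in the frame of rack between -0.041 and -0.017 m)) and x of box_centre in the frame of rack between -0.01 and 0.006 m and angle between the x axis of box_centre and the x axis of rack, either way round below 0.2 rad and angle between box_centre's own z axis and vertical below 0.1 rad and height (world z) of box_centre below 0.031 m), for 0.2 s.
At the end, for the whole second after the job is handed in: The marker is within 15 mm of the middle of the third gap counted from the pot's end; the box lies in that gap (centre within 12 mm of the gap's middle, within 0.2 rad of straight), within 10 mm of fully home, flat on the counter and at rest (all of step 2 and ((y of pot in the frame of rack above 0 m and value of joint marker between 0.014 and 0.044 m) or (y of pot in the frame of rack below 0 m and value of joint marker between -0.044 and -0.014 m)) and linear speed of box below 0.01 m/s and velocity of joint marker between -0.01 and 0.01 m/s); the robot touches nothing.
It fails at once if the snack box is lifted or tipped (height (world z) of box_centre above 0.037 m or angle between box_centre's own z axis and vertical above 0.35 rad).
It fails at once if a stored box is disturbed (moved over 15 mm or tipped) (distance of stored_a_centre from where it was at the start of the episode above 0.015 m or angle between stored_a_centre's own z axis and vertical above 0.35 rad).
It fails at once if a stored box is disturbed (moved over 15 mm or tipped) (distance of stored_b_centre from where it was at the start of the episode above 0.015 m or angle between stored_b_centre's own z axis and vertical above 0.35 rad).
It fails at once if the sauce bottle is disturbed (moved over 20 mm or tipped) (distance of sauce from where it was at the start of the episode above 0.02 m or angle between sauce's own z axis and vertical above 0.35 rad).
It fails at once if the cup is disturbed (moved over 20 mm or tipped) (distance of cup from where it was at the start of the episode above 0.02 m or angle between cup's own z axis and vertical above 0.35 rad).
It also fails if it takes over 58 s, if anything falls off the work surface, if the arm or the gripper's body presses on something with over 40 N, if the wrist force passes 120 N, or if a joint passes its speed limit or range.

## Working session

There is one attempt and no reset: what is moved stays moved. The work goes in short steps, Python scripts to look and compute and a shell command to move; the robot and the scene stay as the last step left them, time stands still between calls to the robot, and variables do not carry over. Pictures are saved under pics/ and viewed, and the job is handed in when it is done.

```bash
ls; mkdir -p pics
python3 - <<'E'
from cell import sense, optics
import cv2
print(sense())
for n in("side","top"):
    c=optics.capture(n); cv2.imwrite(f"pics/{n}0.png",c["pixels"]); print(n,c["K"],c["k1"],c["origin"],c["orientation"])
    import numpy as np; np.savez(f"{n}0.npz",**c)
E
```

```text
pics
{'time': 0.0, 'joint_pos': array([-1.35605665e+00,  1.59082650e-01,  1.59829329e+00,  3.78359455e-05,
        1.38621911e+00, -2.10091331e-01]), 'joint_vel': array([-0.00102788, -0.0012781 , -0.00018235, -0.00195484, -0.00077694,
       -0.00068165]), 'joint_torque': array([-1.64573198e-04, -3.96000516e+01, -3.31427515e+01, -2.84085427e-04,
        8.37284373e-03, -1.05440699e-05]), 'ee_pos': array([ 236.86276822, -523.30153819,  252.2674264 ]), 'eef_rot': array([-1.79945296,  1.56879359,  1.76696371]), 'wrist_force': array([0.13564013, 0.3649872 , 0.61324285]), 'torque': array([-0.03337582, -0.0043445 ,  0.04532027]), 'width': 0.9991681000946158}
side [[385.74370393   0.         261.36098052]
 [  0.         385.74370393 193.3568575 ]
 [  0.           0.           1.        ]] -0.10566329527814042 [ 19.858418   642.03919384 793.00938186] [ 0.88609735  0.00259256 -2.39710646]
top [[494.77185499   0.         259.62569063]
 [  0.         494.77185499 191.43225438]
 [  0.           0.           1.        ]] -0.132473076923708 [ 433.67556355    8.47567154 1521.37828779] [ 0.12112664  0.00293099 -1.57630928]
```

View pics/side0.png

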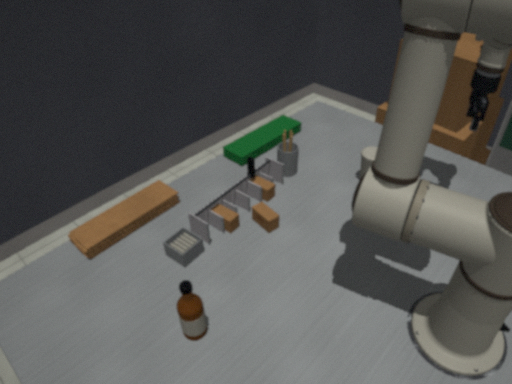

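View pics/top0.png

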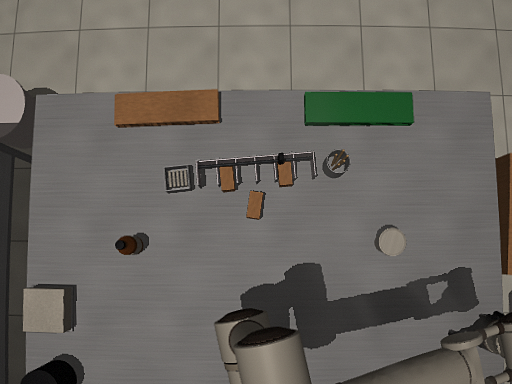

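```bash
cat > h.py <<'E'
import numpy as np, cv2
from scipy.spatial.transform import Rotation as R
def load(f): return dict(np.load(f))
def proj(c,P):
    P=np.atleast_2d(P); q=R.from_euler('xyz',c["orientation"]).inv().apply(P-c["origin"])
    a=np.c_[q[:,0]/-q[:,2],-q[:,1]/-q[:,2]]; r2=(a**2).sum(1,keepdims=True); a=a*(1+float(c["k1"])*r2)
    return a@c["K"][:2,:2].T+c["K"][:2,2]
def back(c,uv,z):
    uv=np.atleast_2d(np.float64(uv)); d=cv2.undistortPoints(uv[:,None],c["K"],np.array([float(c["k1"]),0,0,0,0]),None,None,).reshape(-1,2)
    d=R.from_euler('xyz',c["orientation"]).apply(np.c_[d[:,0],-d[:,1],-np.ones(len(d))])
    return c["origin"]+d*((z-c["origin"][2])/d[:,2])[:,None]
def crop(c,x0,y0,x1,y1,s,f): cv2.imwrite(f,cv2.resize(c["pixels"][y0:y1,x0:x1],None,fx=s,fy=s,interpolation=cv2.INTER_CUBIC))
E
python3 - <<'E'
from h import *
t=load("top0.npz"); s=load("side0.npz")
p=back(t,[[200,150],[300,100]],60); print(p,proj(t,p))
E
```

```text
[[ 738.51225346  190.90841913   60.        ]
 [ 892.72398781 -113.33084824   60.        ]] [[200. 150.]
 [300. 100.]]
```

The side view shows the bin on the left (185,247), the pot on the right (288,157), the marker (251,167) and the loose box (266,216). In the top view the pot is at (337,162), so it stands at the -y end and the target gap is rack y = -29. I'll enlarge this area.

Run:
```python
from h import *
t=load("top0.npz"); s=load("side0.npz")
crop(t,185,140,345,230,5,"pics/t1.png"); crop(s,150,120,310,240,5,"pics/s1.png")
```

```text
(no output)
```

View pics/t1.png

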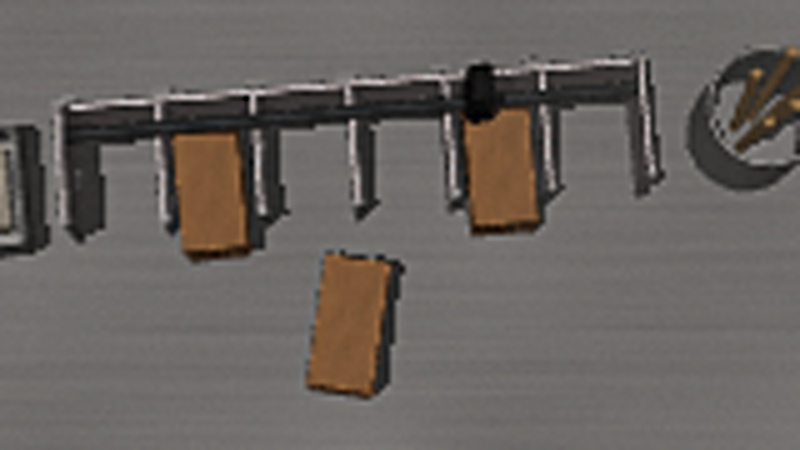

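View pics/s1.png

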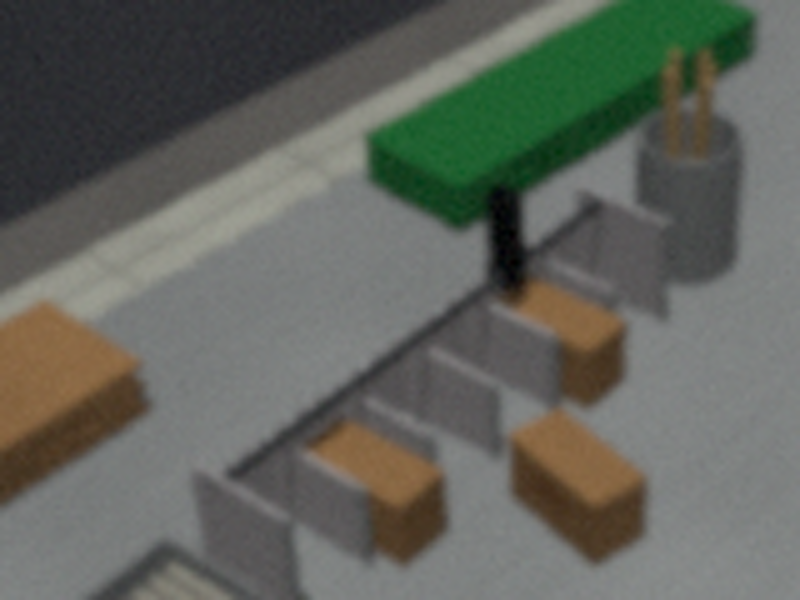

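```bash
cat > fit.py <<'E'
from h import *
from scipy.optimize import least_squares
t=load("top0.npz"); s=load("side0.npz")
un=lambda a,x0,y0,k=5:(np.array(a,float)+.5)/k-.5+[x0,y0]
ys=[174,116,58,0,-58,-116,-174]
fr=[(70,228),(169,228),(264,215),(360,208),(456,205),(552,192),(656,182)]
bk=[(62,103),(160,98),(253,92),(350,88),(447,80),(543,70),(642,60)]
M=[[-33,y,80 if abs(y)>170 else 60] for y in ys]+[[42,y,80 if abs(y)>170 else 60] for y in ys]
M=np.array(M,float); uv=un(fr+bk,185,140)
# side: end panels tops front / back ; divider top fronts
ms=np.array([[-33,174,80],[42,174,80],[-33,116,60],[-33,58,60],[-33,0,60],[-33,-58,60],[-33,-174,80],[42,-174,80]],float)
us=un([(293,520),(197,474),(372,495),(436,440),(499,390),(558,345),(665,222),(580,193)],150,120)
def W(p,m): c,sn=np.cos(p[2]),np.sin(p[2]); return np.c_[p[0]+c*m[:,0]-sn*m[:,1],p[1]+sn*m[:,0]+c*m[:,1],m[:,2]]
for nm,cs in(("top",[(t,M,uv)]),("side",[(s,ms,us)]),("both",[(t,M,uv),(s,ms,us)])):
    f=lambda p:np.concatenate([(proj(c,W(p,m))-u).ravel() for c,m,u in cs])
    r=least_squares(f,[740,50,0],loss="soft_l1",x_scale=[10,10,.1]); print(nm,r.x,np.abs(f(r.x)).max(),np.sqrt(np.mean(f(r.x)**2)))
p=r.x
def inr(w): d=w[:,:2]-p[:2]; c,sn=np.cos(p[2]),np.sin(p[2]); return np.c_[d@[c,sn],d@[-sn,c]]
# box top corners z=50 (top): far-left, far-right, near-right, near-left
b=back(t,un([(326,253),(391,262),(374,396),(308,387)],185,140),50); print("box top",b[:,:2],b.mean(0),"yaw",np.degrees(np.arctan2(*(b[0]+b[1]-b[2]-b[3])[[1,0]])))
bs=back(s,un([(567,408),(645,475),(597,507),(513,435)],150,120),50); print("box side",bs[:,:2],bs.mean(0))
print("rack:",inr(b),inr(b).mean(0),inr(bs).mean(0))
mk=back(t,un([(480,75)],185,140),135); ms_=back(s,un([(506,192)],150,120),135);print("marker",mk,inr(mk),ms_,inr(ms_))
pt=back(t,un([(755,110)],185,140),100); print("pot",pt,inr(pt)); print(inr(back(t,un([(209,130+5),(502,110+60)],185,140),50)))
E
python3 fit.py
```

```text
top [6.74422533e+02 2.24799913e+01 7.20923294e-02] 0.7489905848524359 0.3967835512973687
side [6.75192892e+02 2.39781301e+01 9.18030080e-02] 1.4381640881325382 0.6868325365781165
both [6.74621333e+02 2.27477352e+01 7.66632090e-02] 1.6873950028724494 0.5984345388839654
box top [[616.69044356  41.22811531]
 [611.02831416   2.30221733]
 [530.72778981  12.92517851]
 [536.31334291  52.21387919]] [573.68997261  27.16734759  50.        ] yaw -7.659464741842629
box side [[609.34687475  -2.1157339 ]
 [536.66077331  11.35004184]
 [539.16598947  49.66441751]
 [616.18459739  37.17689786]] [575.33955873  24.01890583  50.        ]
rack: [[ -56.34535792   22.8629187 ]
 [ -64.97211858  -15.51499478]
 [-144.22319265    1.2268323 ]
 [-135.64499698   39.9723477 ]] [-100.29641653   12.13677598] [-98.89280884   8.87124305]
marker [[707.88094046 -48.77150114 135.        ]] [[ 27.68439275 -73.85646245]] [[706.13739724 -52.89274343 135.        ]] [[ 25.63033237 -77.83206516]]
pot [[ 693.30132159 -211.001446    100.        ]] [[   0.72270778 -234.49328213]]
[[ 21.01856746  87.54697293]
 [-14.88646581 -86.7387031 ]]
```

The fit holds: rack about (674.6, 22.7) with a yaw of about 4.3°. In the rack frame the marker is at y≈-76 and the box at (-100, 11), turned -12°. The pot's y of about -235 is in line with the stated ±245. Next is a helper that turns rack-frame goals into tool-axis rows.

```bash
cat > go.py <<'E'
from h import *
from cell import sense
P=np.array([674.6,22.8,0.0755])
def R2(): c,s=np.cos(P[2]),np.sin(P[2]); return np.array([[c,-s],[s,c]])
def torack(xy): return R2().T@(np.array(xy)-P[:2])
def st():
    q=sense(); T=R.from_euler('xyz',q["eef_rot"]).as_matrix(); return q,T
def goal(x,y,z,align=None):
    """shift m in tool axes for rack x,y, TCP z; turn deg so tool y is along rack x ('x') or y"""
    q,T=st(); w=np.r_[R2()@[x,y]+P[:2],z]; d=T.T@(w-q["ee_pos"])/1000
    print("t %.2f"%q["time"],"rack now",torack(q["ee_pos"][:2]).round(1),"z %.1f"%q["ee_pos"][2],"F",q["wrist_force"].round(1),"w %.2f"%q["width"])
    print("shift",d.round(4),"tooly yaw(rack) deg",np.degrees(np.arctan2(T[1,1],T[0,1])-P[2]).round(2),"toolx",T[:,0].round(3))
    if align is not None:
        yv=R2()[:,0] if align=='x' else R2()[:,1]; best=None
        for sg in(1,-1):
            Y=np.r_[sg*yv,0]; X=np.array([0,0,-1.]); G=np.c_[X,Y,np.cross(X,Y)]
            print("turn",np.degrees(R.from_matrix(T.T@G).as_rotvec()).round(2))
E
python3 -c "
from go import *
goal(22,-118,200,'x'); print(sense()['joint_pos'])"
```

```text
t 0.10 rack now [-477.7 -511.6] z 252.4 F [ 0.  -0.2  0.1] w 1.00
shift [ 0.0529 -0.1988 -0.6042] tooly yaw(rack) deg -69.99 toolx [-0.     0.002 -1.   ]
turn [-69.99  -0.08   0.07]
turn [1.1001e+02 8.0000e-02 8.0000e-02]
[-1.35611782e+00  1.59022734e-01  1.59808164e+00 -3.27755328e-05
  1.38622012e+00 -2.10108694e-01]
```

```bash
python3 -m inch '-8 0 0 0 -0.02 -0.06 0; -16 0 0 0 -0.04 -0.12 0; -24 0 0 0 -0.06 -0.18 0; -32 0 0 0 -0.08 -0.24 0; -40 0 0 0 -0.10 -0.30 0; -48 0 0 0 -0.12 -0.36 0; -54 0 0 0 -0.14 -0.42 0; -60 0 0 0 -0.16 -0.48 0; -65 0 0 0 -0.18 -0.54 0; -70 0 0 0.01 -0.199 -0.604 0; -70 0 0 0.053 -0.199 -0.604 0; -70 0 0 0.053 -0.199 -0.604 0; -70 0 0 0.053 -0.199 -0.604 0; -70 0 0 0.053 -0.199 -0.604 0' 20
python3 - <<'E'
from go import *; goal(22,-118,124,'x')
from cell import optics
c=optics.capture("side"); np.savez("side1.npz",**c); crop(c,130,60,390,255,3,"pics/s2.png")
E
```

```text
time: 1.85
ee_pos: [705.8, -95.0, 203.1]
eef_rot: [1.162, 1.567, -0.335]
wrist_force: [0.6, 0.2, 0.4]
width: 0.003
t 1.85 rack now [  22.2 -119.8] z 203.1 F [0.6 0.2 0.4] w 0.00
shift [ 0.0791 -0.0005 -0.0019] tooly yaw(rack) deg -0.07 toolx [ 0.004 -0.001 -1.   ]
turn [-0.07  0.09 -0.2 ]
turn [ 1.7993e+02 -3.1000e-01 -1.3000e-01]
```

View pics/s2.png

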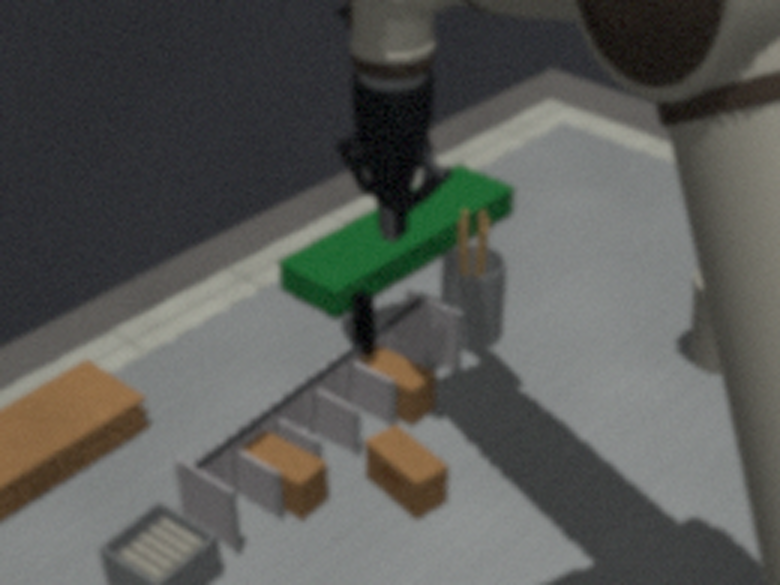

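The shut fingertips are at crop (392,235), above the gap on the pot side of the marker and clear of the sticks. I'll go down, then push towards +y.

```bash
python3 -m inch '0 0 0 0.03 0 0 0; 0 0 0 0.06 0 0 0; 0 0 0 0.079 0 0 0; 0 0 0 0.079 0 0 0; 0 0 0 0.079 0 -0.005 0; 0 0 0 0.079 0 -0.01 0; 0 0 0 0.079 0 -0.015 0; 0 0 0 0.079 0 -0.02 0; 0 0 0 0.079 0 -0.025 0;  0 0 0 0.079 0 -0.03 0; 0 0 0 0.079 0 -0.035 0; 0 0 0 0.079 0 -0.04 0; 0 0 0 0.079 0 -0.044 0; 0 0 0 0.079 0 -0.048 0; 0 0 0 0.079 0 -0.052 0; 0 0 0 0.079 0 -0.055 0; 0 0 0 0.079 0 -0.055 0; 0 0 0 0.079 0 -0.055 0'
python3 - <<'E'
from go import *; goal(22,-47,124,'x')
from cell import optics
for n,b in(("side",(190,80,320,200)),("top",(185,120,345,220))):
    c=optics.capture(n); np.savez(n+"2.npz",**c); crop(c,*b,5,f"pics/{n}2.png")
E
```

```text
time: 4.15
ee_pos: [701.0, -38.6, 121.1]
eef_rot: [-2.721, 1.57, 2.068]
wrist_force: [0.3, -0.7, 0.5]
width: 0.005
t 4.15 rack now [ 21.7 -63.2] z 121.1 F [ 0.3 -0.7  0.5] w 0.01
shift [-0.0029  0.0003 -0.0162] tooly yaw(rack) deg 0.01 toolx [-0.  0. -1.]
turn [ 0.01 -0.02  0.01]
turn [-1.7999e+02 -1.0000e-02 -3.0000e-02]
```

View pics/side2.png

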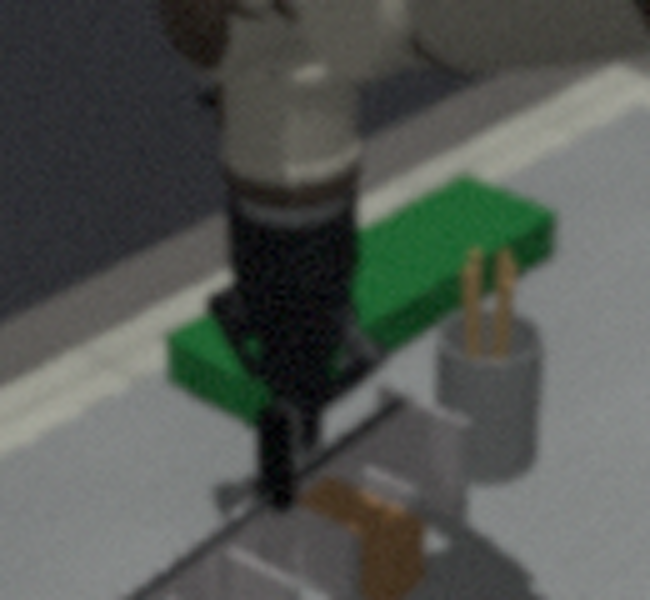

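View pics/top2.png

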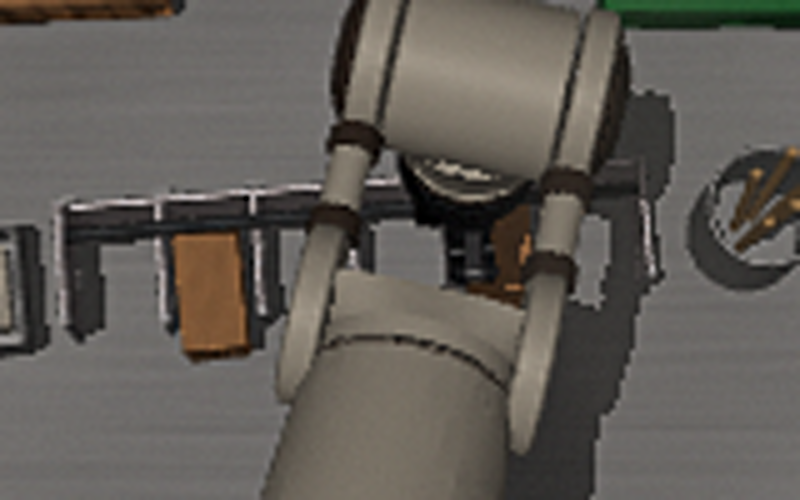

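Run:
```python
from go import *
s=load("side2.npz");o=load("side0.npz")
f=lambda u,x,y:(np.array([u],float)+.5)/5-.5+[x,y]
print(torack(back(o,f((508,240),150,120),105)[0,:2]), torack(back(s,f((277,450),190,80),105)[0,:2]))
for y in(-76,-50,-45,-40,-29):
  w=R2()@[22,y]+P[:2]; print(y,((proj(s,[[*w,135],[*w,105],[*w,75]])-[190,80]+.5)*5-.5).round(0).tolist())
```

```text
[ 20.04170189 -71.97047161] [ 28.24922163 -52.17310203]
-76 [[309.0, 395.0], [310.0, 436.0], [311.0, 475.0]]
-50 [[281.0, 415.0], [283.0, 455.0], [284.0, 495.0]]
-45 [[276.0, 418.0], [277.0, 459.0], [279.0, 499.0]]
-40 [[270.0, 422.0], [272.0, 463.0], [273.0, 502.0]]
-29 [[258.0, 431.0], [260.0, 471.0], [262.0, 511.0]]
```

Marker is at about y=-46, matching fingertip offset of 18 mm. It needs about 16 mm more; then I back off and rise.

```bash
python3 -m inch '0 0 0 0 0 -0.004 0; 0 0 0 0 0 -0.008 0; 0 0 0 0 0 -0.012 0; 0 0 0 0 0 -0.016 0; 0 0 0 0 0 -0.016 0; 0 0 0 0 0 -0.016 0; 0 0 0 0 0 -0.016 0'; python3 -c "
from go import *; goal(22,-47,124)"; python3 -m inch '0 0 0 0 0 0.01 0; 0 0 0 0 0 0.025 0; 0 0 0 -0.05 0 0.03 0; 0 0 0 -0.10 0 0.03 0; 0 0 0 -0.10 0.05 0.03 0; 0 0 0 -0.10 -0.10 0.03 0; 0 0 0 -0.10 -0.16 0.03 0; 0 0 0 -0.10 -0.20 0.03 0; 0 0 0 -0.10 -0.20 0.03 0; 0 0 0 -0.10 -0.20 0.03 0'
python3 - <<'E'
from go import *; goal(-100,66,40,'x')
from cell import optics
for n,b in(("side",(150,100,310,220)),("top",(185,120,345,220))):
    c=optics.capture(n); np.savez(n+"3.npz",**c); crop(c,*b,5,f"pics/{n}3.png")
E
```

```text
time: 5.12
ee_pos: [699.9, -22.9, 121.4]
eef_rot: [2.182, 1.571, 0.686]
wrist_force: [-0.4, -0.1, -0.2]
width: -0.003
t 5.12 rack now [ 21.8 -47.4] z 121.4 F [-0.4 -0.1 -0.2] w -0.00
shift [-0.0026  0.0002 -0.0004] tooly yaw(rack) deg 0.01 toolx [ 0.  0. -1.]
time: 6.38
ee_pos: [497.6, -67.8, 219.0]
eef_rot: [-1.94, 1.565, 2.846]
wrist_force: [1.1, 0.9, -0.5]
width: 0.001
t 6.38 rack now [-183.4  -76.9] z 219.0 F [ 1.1  0.9 -0.5] w 0.00
shift [ 0.1788  0.0841 -0.1427] tooly yaw(rack) deg -0.11 toolx [-0.006  0.002 -1.   ]
turn [-0.11 -0.12  0.31]
turn [179.89   0.49   0.19]
```

View pics/side3.png

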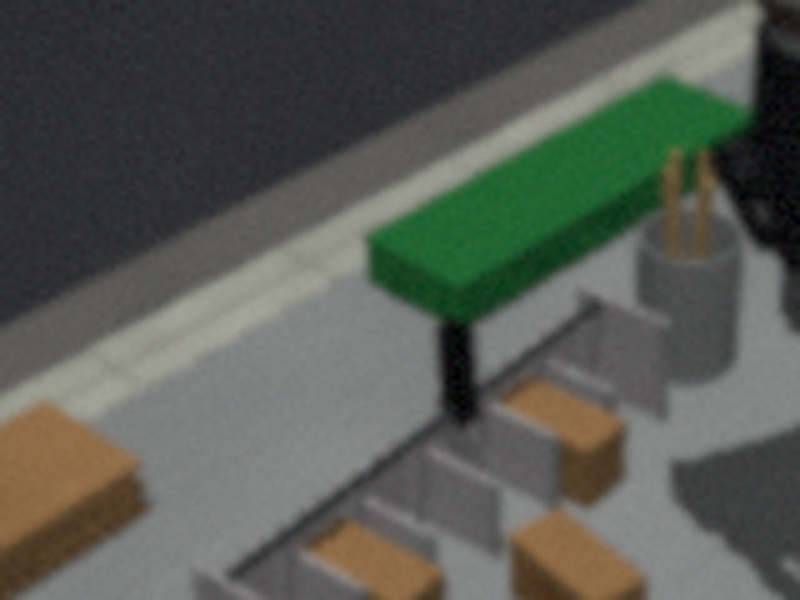

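View pics/top3.png

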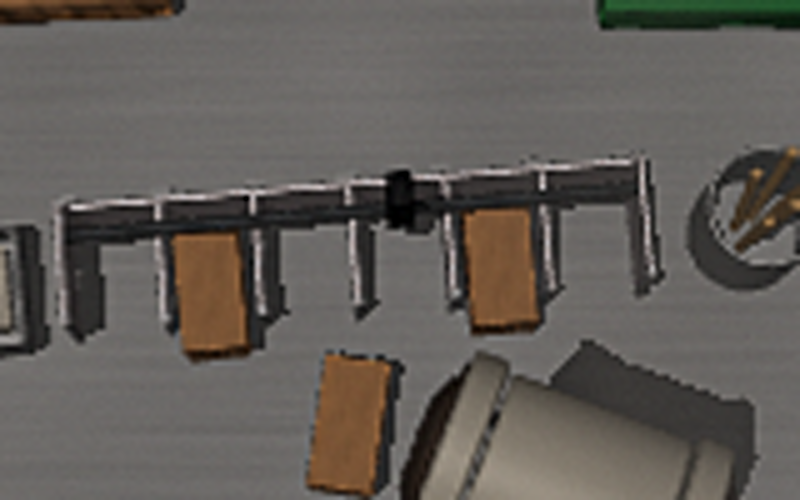

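The marker tab is at top crop (400,195), centred between the divider lines at about 352 and 449, so it stands over the third gap. Next, half-open fingers go down on the box's +y side for a two-finger squaring push sideways.

```bash
python3 -m inch '0 0 0 0 0.03 -0.05 0.4; 0 0 0 0 0.06 -0.10 0.4; 0 0 0 0 0.084 -0.149 0.4; 0 0 0 0 0.084 -0.149 0.4; 0 0 0 0.06 0.084 -0.149 0.4; 0 0 0 0.12 0.084 -0.149 0.4; 0 0 0 0.165 0.084 -0.149 0.4; 0 0 0 0.179 0.084 -0.149 0.4; 0 0 0 0.179 0.084 -0.149 0.4; 0 0 0 0.179 0.084 -0.149 0.4; 0 0 0 0.179 0.084 -0.149 0.4'
python3 - <<'E'
from go import *; goal(-100,2,38,'x')
from cell import optics
for n,b in(("side",(190,140,320,260)),("top",(185,120,345,240))):
    c=optics.capture(n); np.savez(n+"4.npz",**c); crop(c,*b,5,f"pics/{n}4.png")
E
```

```text
time: 7.85
ee_pos: [577.0, 86.9, 44.5]
eef_rot: [1.436, 1.567, -0.059]
wrist_force: [0.3, -0.1, -0.4]
width: 0.402
t 7.85 rack now [-92.5  71.3] z 44.5 F [ 0.3 -0.1 -0.4] w 0.40
shift [ 0.0065 -0.0075  0.0693] tooly yaw(rack) deg 0.02 toolx [ 0.004 -0.    -1.   ]
turn [ 0.01  0.03 -0.23]
turn [-1.7998e+02  3.6000e-01  5.0000e-02]
```

View pics/side4.png

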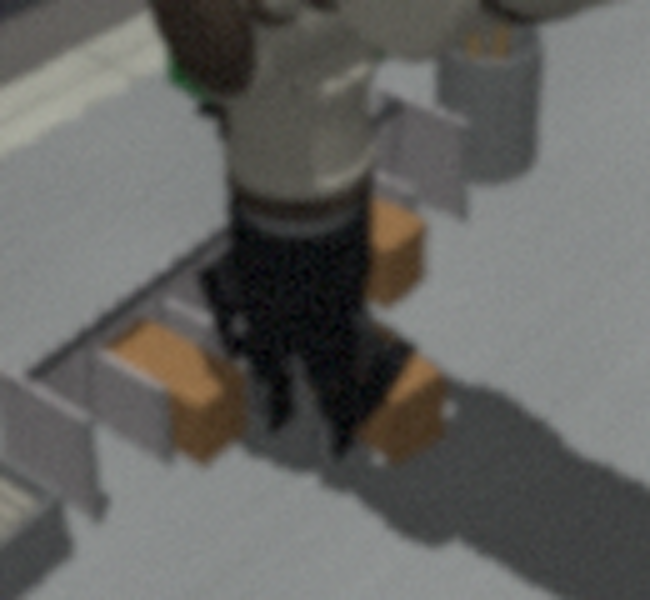

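Fingers are down at crop (275,430) and (340,455), between the stored box and the loose box and touching nothing. Now I push towards -y.

```bash
python3 -m inch '0 0 0 0.007 -0.008 0 0.4; 0 0 0 0.007 -0.008 0.006 0.4; 0 0 0 0.007 -0.008 0.012 0.4; 0 0 0 0.007 -0.008 0.017 0.4; 0 0 0 0.007 -0.008 0.022 0.4; 0 0 0 0.007 -0.008 0.026 0.4; 0 0 0 0.007 -0.008 0.030 0.4; 0 0 0 0.007 -0.008 0.034 0.4; 0 0 0 0.007 -0.008 0.038 0.4; 0 0 0 0.007 -0.008 0.042 0.4; 0 0 0 0.007 -0.008 0.046 0.4; 0 0 0 0.007 -0.008 0.050 0.4; 0 0 0 0.007 -0.008 0.054 0.4; 0 0 0 0.007 -0.008 0.058 0.4; 0 0 0 0.007 -0.008 0.061 0.4; 0 0 0 0.007 -0.008 0.061 0.4; 0 0 0 0.007 -0.008 0.061 0.4'
python3 - <<'E'
from go import *; goal(-100,2,38,'x')
from cell import optics
for n,b in(("side",(190,140,320,260)),("top",(185,120,345,240))):
    c=optics.capture(n); np.savez(n+"5.npz",**c); crop(c,*b,5,f"pics/{n}5.png")
E
```

```text
time: 10.07
ee_pos: [572.0, 25.5, 35.4]
eef_rot: [0.871, 1.57, -0.624]
wrist_force: [1.2, 0.3, -0.7]
width: 0.398
t 10.07 rack now [-102.1   10.4] z 35.4 F [ 1.2  0.3 -0.7] w 0.40
shift [-0.0026  0.0021  0.0085] tooly yaw(rack) deg 0.02 toolx [ 0. -0. -1.]
turn [ 0.02  0.01 -0.01]
turn [-1.7998e+02  2.0000e-02  2.0000e-02]
```

View pics/side5.png

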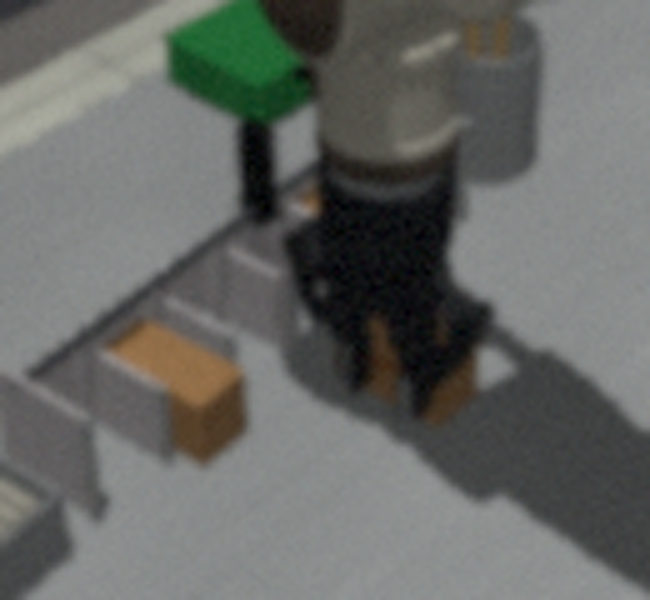

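View pics/top5.png

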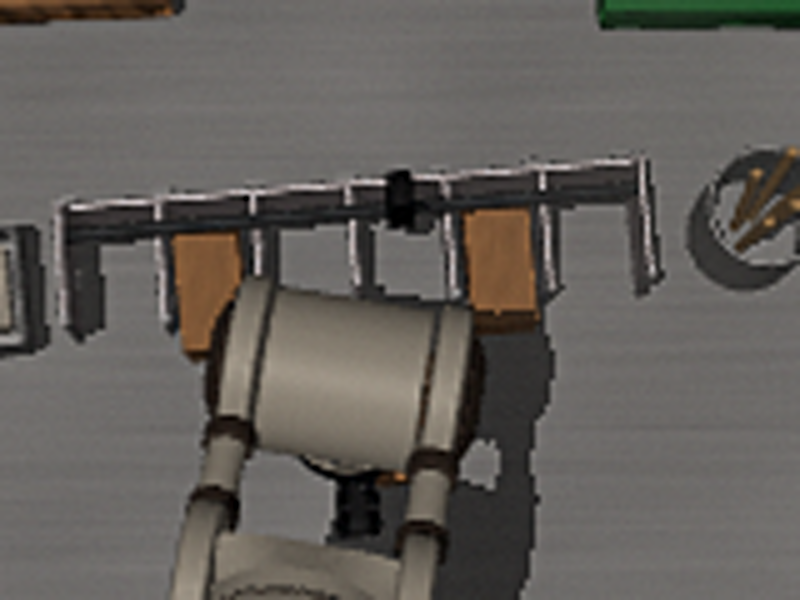

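Both fingers lie against the long side of the box (side crop 355–435, 380). I'll push 9 mm more, back off, rise and go behind the box.

```bash
python3 -m inch '0 0 0 0 0 0.003 0.4; 0 0 0 0 0 0.006 0.4; 0 0 0 0 0 0.009 0.4; 0 0 0 0 0 0.009 0.4; 0 0 0 0 0 0.009 0.4; 0 0 0 0 0 0.000 0.4; 0 0 0 0 0 -0.015 0.4; 0 0 0 -0.02 0 -0.02 0.4; 0 0 0 -0.07 0 -0.02 0; 0 0 0 -0.10 -0.04 -0.02 0; 0 0 0 -0.10 -0.10 -0.02 0; 0 0 0 -0.10 -0.15 -0.02 0; 0 0 0 -0.10 -0.18 -0.02 0; 0 0 0 -0.10 -0.18 -0.02 0; 0 0 0 -0.10 -0.18 -0.02 0'
python3 - <<'E'
from go import *; goal(-175,-29,36,'x')
from cell import optics
for n,b in(("side",(190,140,320,260)),("top",(185,120,345,240))):
    c=optics.capture(n); np.savez(n+"6.npz",**c); crop(c,*b,5,f"pics/{n}6.png")
E
```

```text
time: 12.05
ee_pos: [392.3, 31.8, 136.6]
eef_rot: [1.292, 1.568, -0.203]
wrist_force: [-0.4, 0.5, 0.5]
width: -0.004
t 12.05 rack now [-280.9   30.3] z 136.6 F [-0.4  0.5  0.5] w -0.00
shift [0.101  0.1055 0.0593] tooly yaw(rack) deg 0.02 toolx [ 0.003 -0.001 -1.   ]
turn [ 0.02  0.05 -0.17]
turn [-1.7998e+02  2.7000e-01  8.0000e-02]
```

View pics/side6.png

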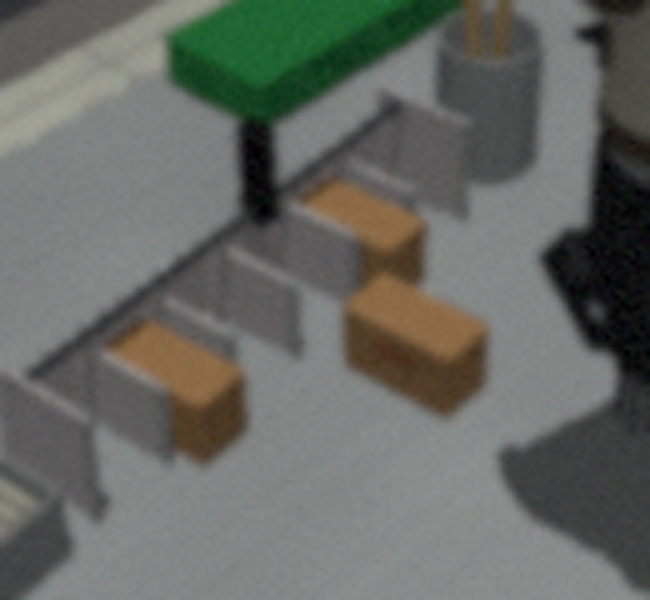

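View pics/top6.png

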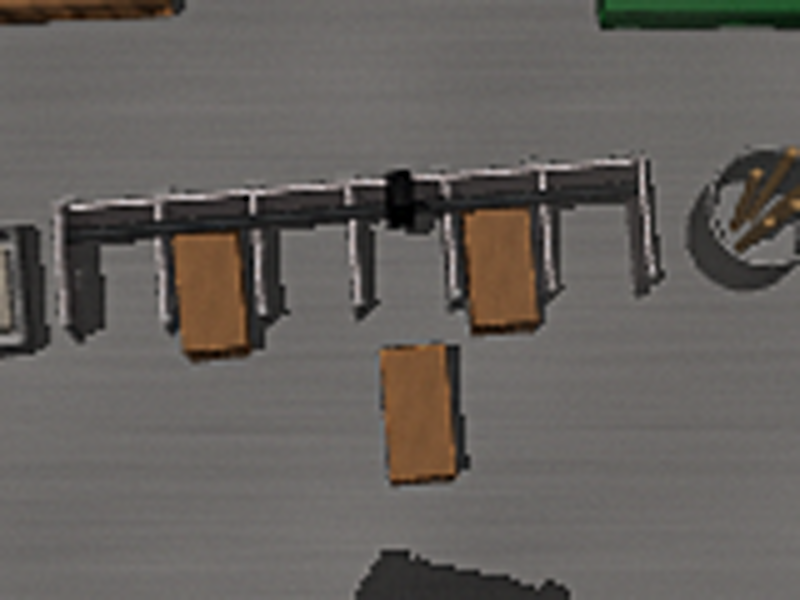

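Run:
```python
from go import *
t=load("top6.npz"); s=load("side6.npz")
un=lambda a,x,y:(np.array(a,float)+.5)/5-.5+[x,y]
for c,a,o in((t,[(381,347),(446,344),(455,474),(388,481)],(185,120)),(s,[(345,312),(380,276),(488,326),(450,362)],(190,140))):
    b=np.array([torack(q) for q in back(c,un(a,*o),50)[:,:2]]); print(b.round(1).tolist(),b.mean(0),np.degrees(np.arctan2(*(b[0]+b[1]-b[2]-b[3])[::-1])))
b=np.array([torack(q) for q in back(t,un([(352,290),(358,308),(455,300),(263,312),(551,288)],185,120),60)[:,:2]]); print(b)
```

```text
[[-55.4, -10.4], [-56.8, -49.4], [-135.0, -48.2], [-136.0, -8.0]] [-95.80391226 -29.00405891] -1.301696781198363
[[-58.9, -9.0], [-54.7, -48.3], [-133.0, -51.0], [-134.1, -11.7]] [-95.17204679 -30.01475168] 2.0208464276200786
[[ -21.07717573    4.16285717]
 [ -32.19185358    1.46048533]
 [ -32.08971932  -56.63338614]
 [ -29.97522056   58.16002991]
 [ -29.51957272 -114.44340626]]
```

The box is measured at (-95.5, -29.5), square to within 2°. Next I lower the fingers behind it and push along +x.

```bash
python3 -m inch '0 0 0 0 0.02 0.04 0; 0 0 0 0.03 0.06 0.059 0; 0 0 0 0.08 0.10 0.059 0; 0 0 0 0.101 0.106 0.059 0; 0 0 0 0.101 0.106 0.059 0; 0 0 0 0.101 0.106 0.059 0; 0 0 0 0.101 0.114 0.059 0; 0 0 0 0.101 0.120 0.059 0; 0 0 0 0.101 0.126 0.059 0; 0 0 0 0.101 0.131 0.059 0; 0 0 0 0.101 0.136 0.059 0; 0 0 0 0.101 0.141 0.059 0; 0 0 0 0.101 0.146 0.059 0; 0 0 0 0.101 0.151 0.059 0; 0 0 0 0.101 0.156 0.059 0; 0 0 0 0.101 0.161 0.059 0; 0 0 0 0.101 0.165 0.059 0; 0 0 0 0.101 0.165 0.059 0; 0 0 0 0.101 0.165 0.059 0'
python3 - <<'E'
from go import *; goal(-55,-29,36,'x')
from cell import optics
for n,b in(("side",(190,140,320,260)),("top",(185,120,345,240))):
    c=optics.capture(n); np.savez(n+"7.npz",**c); crop(c,*b,5,f"pics/{n}7.png")
E
```

```text
time: 14.52
ee_pos: [560.4, -14.4, 34.3]
eef_rot: [1.458, 1.569, -0.037]
wrist_force: [-0.1, 0.5, 0.3]
width: -0.001
t 14.53 rack now [-116.7  -28.5] z 34.3 F [-0.1  0.5  0.3] w -0.00
shift [-0.0016  0.0617  0.0005] tooly yaw(rack) deg 0.01 toolx [ 0.001 -0.    -1.   ]
turn [ 0.01  0.01 -0.08]
turn [-1.7999e+02  1.2000e-01  1.0000e-02]
```

View pics/side7.png

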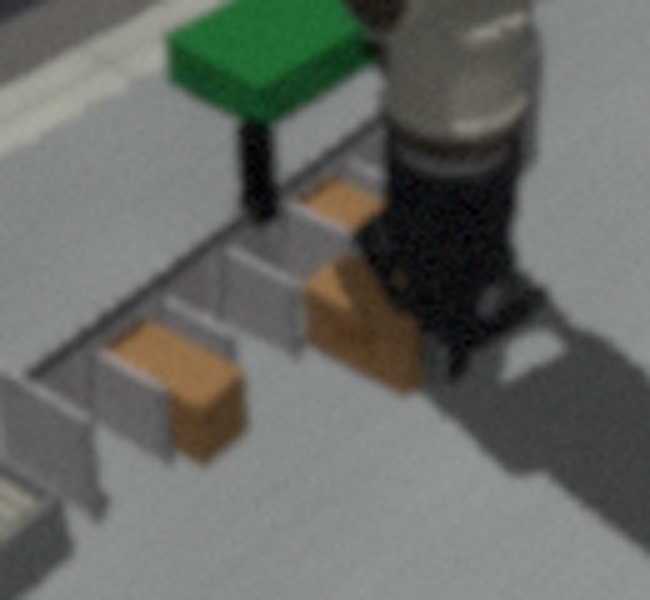

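View pics/top7.png

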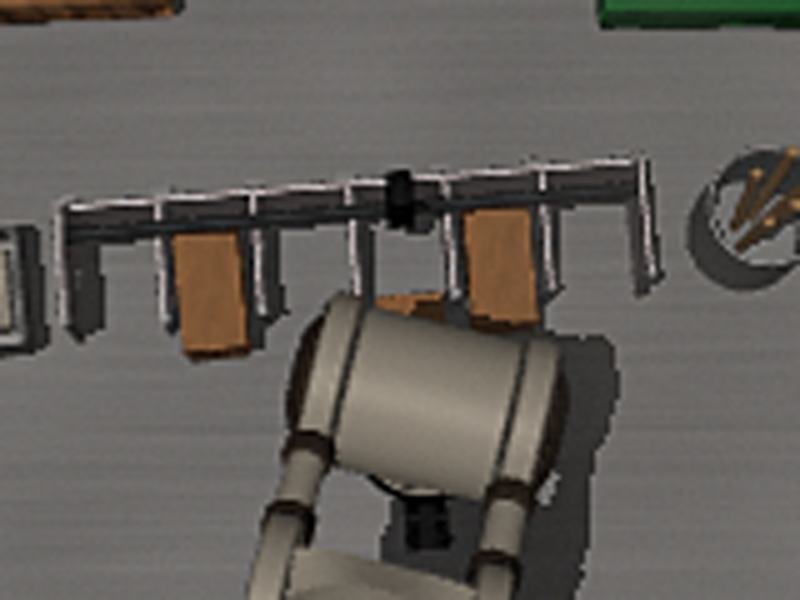

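The box's nose (crop 378–446, 296) has just entered the third gap with space on both sides. I'll keep pushing.

```bash
python3 -m inch '0 0 0 0 0.005 0 0; 0 0 0 0 0.010 0 0; 0 0 0 0 0.015 0 0; 0 0 0 0 0.02 0 0; 0 0 0 0 0.025 0 0; 0 0 0 0 0.03 0 0; 0 0 0 0 0.035 0 0; 0 0 0 0 0.04 0 0; 0 0 0 0 0.044 0 0; 0 0 0 0 0.048 0 0; 0 0 0 0 0.052 0 0; 0 0 0 0 0.055 0 0; 0 0 0 0 0.055 0 0; 0 0 0 0 0.055 0 0'
python3 - <<'E'
from go import *; goal(-55,-29,36,'x')
from cell import optics
for n,b in(("side",(190,120,320,240)),("top",(185,120,345,240))):
    c=optics.capture(n); np.savez(n+"8.npz",**c); crop(c,*b,5,f"pics/{n}8.png")
E
```

```text
time: 16.38
ee_pos: [615.0, -10.3, 34.4]
eef_rot: [1.41, 1.57, -0.085]
wrist_force: [-0.6, 0.3, 0.9]
width: -0.0
t 16.38 rack now [-61.9 -28.5] z 34.4 F [-0.6  0.3  0.9] w -0.00
shift [-0.0016  0.0069  0.0005] tooly yaw(rack) deg 0.01 toolx [ 0.001 -0.    -1.   ]
turn [ 0.01  0.01 -0.05]
turn [-1.7999e+02  7.0000e-02  1.0000e-02]
```

View pics/side8.png

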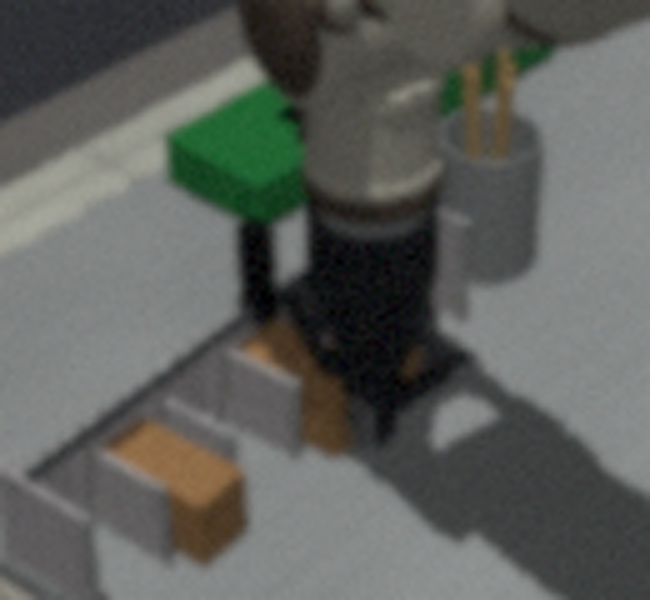

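View pics/top8.png

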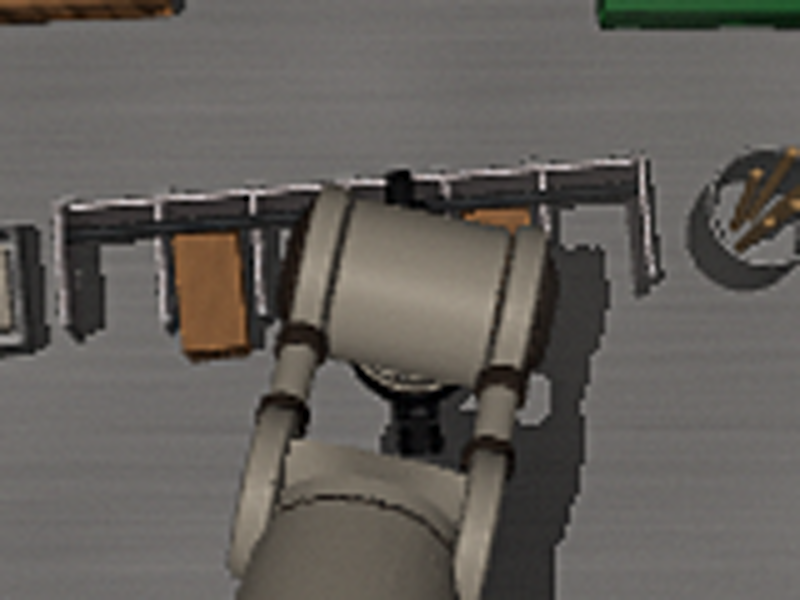

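The box is about 10 mm short of home and there is no force yet. I'll finish in small steps, watching the wrist force.

```bash
python3 -m inch '0 0 0 0 0.002 0 0; 0 0 0 0 0.004 0 0; 0 0 0 0 0.006 0 0; 0 0 0 0 0.006 0 0'; python3 -c "
from go import *; goal(-55,-29,36)"; python3 -m inch '0 0 0 0 0.001 0 0; 0 0 0 0 0.002 0 0; 0 0 0 0 0.002 0 0; 0 0 0 0 0.002 0 0'; python3 -c "
from go import *; goal(-55,-29,36)"
```

```text
time: 16.98
ee_pos: [620.9, -9.8, 34.3]
eef_rot: [1.457, 1.57, -0.039]
wrist_force: [-0.1, 0.9, 0.6]
width: 0.003
t 16.98 rack now [-56.  -28.5] z 34.3 F [-0.1  0.9  0.6] w 0.00
shift [-0.0017  0.001   0.0005] tooly yaw(rack) deg 0.01 toolx [ 0. -0. -1.]
time: 17.48
ee_pos: [622.8, -9.7, 34.3]
eef_rot: [1.547, 1.571, 0.052]
wrist_force: [-0.9, -0.1, -0.4]
width: -0.004
t 17.48 rack now [-54.1 -28.5] z 34.3 F [-0.9 -0.1 -0.4] w -0.00
shift [-0.0017 -0.0009  0.0005] tooly yaw(rack) deg 0.01 toolx [ 0.  0. -1.]
```

```bash
python3 -m inch '0 0 0 0 0.001 0 0; 0 0 0 0 0.002 0 0; 0 0 0 0 0.002 0 0; 0 0 0 0 0.002 0 0'; python3 -m inch '0 0 0 0 0.001 0 0; 0 0 0 0 0.002 0 0; 0 0 0 0 0.002 0 0; 0 0 0 0 0.002 0 0'
python3 - <<'E'
from go import *; goal(-55,-29,36,'x')
from cell import optics
for n,b in(("side",(190,120,320,240)),):
    c=optics.capture(n); np.savez(n+"9.npz",**c); crop(c,*b,5,f"pics/{n}9.png")
E
```

```text
time: 17.98
ee_pos: [624.8, -9.5, 34.3]
eef_rot: [1.458, 1.571, -0.037]
wrist_force: [-0.6, -0.0, -0.3]
width: 0.001
time: 18.48
ee_pos: [626.3, -9.4, 34.3]
eef_rot: [-1.646, 1.57, -3.142]
wrist_force: [-5.0, -1.0, 4.0]
width: -0.0
t 18.48 rack now [-50.6 -28.5] z 34.3 F [-5. -1.  4.] w -0.00
shift [-0.0017 -0.0044  0.0005] tooly yaw(rack) deg 0.01 toolx [-0.001 -0.    -1.   ]
turn [ 0.01 -0.    0.05]
turn [-1.7999e+02 -8.0000e-02 -1.0000e-02]
```

View pics/side9.png

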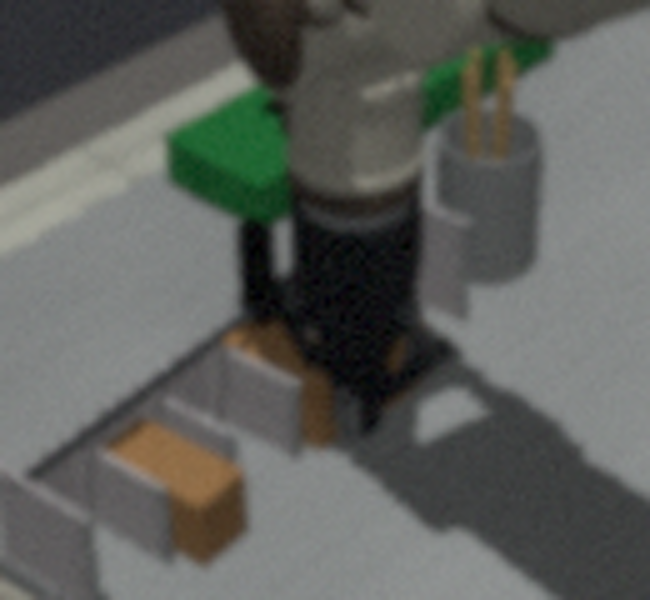

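The wrist force jumped to 5 N at the expected depth, so the box is against the back wall. I'll back off straight, rise and check.

```bash
python3 -m inch '0 0 0 0 -0.003 0 0; 0 0 0 0 -0.015 0 0; 0 0 0 0 -0.04 0 0; 0 0 0 -0.03 -0.09 0 0; 0 0 0 -0.09 -0.14 0 0; 0 0 0 -0.12 -0.20 0 0; 0 0 0 -0.12 -0.24 0 0; 0 0 0 -0.12 -0.24 0 0; 0 0 0 -0.12 -0.24 0 0; 0 0 0 -0.12 -0.24 0 0'
python3 - <<'E'
from go import *; goal(-55,-29,36)
from cell import optics
for n,b in(("side",(190,120,320,240)),("top",(185,120,345,240))):
    c=optics.capture(n); np.savez(n+"10.npz",**c); crop(c,*b,5,f"pics/{n}10.png")
E
```

```text
time: 19.77
ee_pos: [388.2, -27.7, 154.3]
eef_rot: [2.044, 1.571, 0.55]
wrist_force: [0.1, 0.4, 0.2]
width: 0.007
t 19.77 rack now [-289.3  -28.7] z 154.3 F [0.1 0.4 0.2] w 0.01
shift [0.1183 0.2343 0.0004] tooly yaw(rack) deg 0.03 toolx [ 0.  0. -1.]
```

View pics/side10.png

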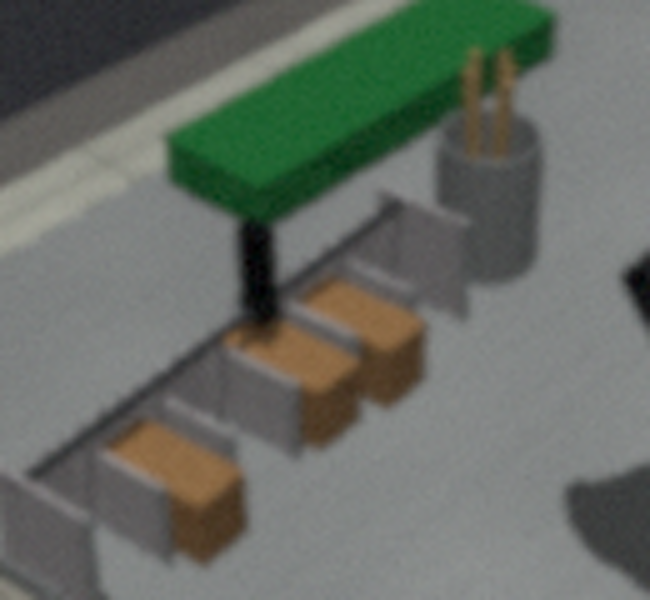

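View pics/top10.png

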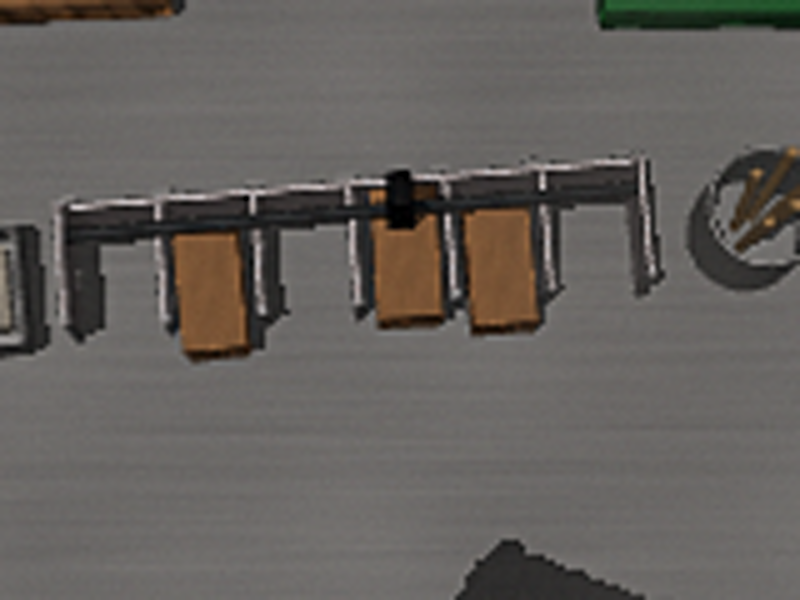

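Run:
```python
from go import *
t=load("top10.npz")
un=lambda a,x,y:(np.array(a,float)+.5)/5-.5+[x,y]
for n,a in(("box",[(378,321),(443,315)]),("a",[(184,349),(249,345)]),("b",[(471,326),(539,319)])):
    b=np.array([torack(q) for q in back(t,un(a,185,120),50)[:,:2]]); print(n,b.round(1).tolist(),b.mean(0)+[40,0])
print("mk",torack(back(t,un([(400,175)],185,120),135)[0,:2]))
```

```text
box [[-39.6, -9.9], [-39.1, -49.1]] [  0.63174921 -29.49115816]
a [[-47.0, 107.5], [-47.8, 68.4]] [-7.39427854 87.96139028]
b [[-47.1, -65.3], [-46.2, -106.4]] [ -6.69270685 -85.82521492]
mk [ 31.48161497 -28.40962415]
```

Measured box is at (0.6, -29.5) and square, and the marker is at y≈-28.4. The stored boxes are at the same pixels as in the first picture. Handing in.

```bash
python3 -c "
from cell import ticket; print(ticket.finish_job())"
```

```text
the job is handed in; nothing more can be done
None
```

I pushed the marker along the rail to the middle of the third gap from the pot's end (rack y = -29 mm). Then I squared the box with a sideways two-finger push and pushed it end-first into that gap. The job was handed in at about 20 s of the 58 s allowed; no verdict is reported.

**Last checks, from the top picture:**
- **Marker:** at rack y ≈ -28 mm, with the middle of the gap at -29 mm. Its rack x read +31 mm where it must be +22 mm, probably because I read the far edge of the tab's top.
- **Box:** centre at about (0.6, -29.5) mm, square to within about 1° and flat. The wrist force rose to about 5 N when it reached the back wall.
- **Stored boxes:** at the same pixels as at the start. They read about 7 mm short of fully home both then and now.
- **Sauce bottle and cup:** I did not picture them again at the end. The arm passed above the cup on its way in and stayed away from both after that.
- **Arm:** backed off about 240 mm from the rack, with about 0 N at the wrist.

**Disagreements:** the two cameras differed by about 1° on the rack's yaw and by about 3° on the box's yaw before the final push. The contact and the last pictures agreed with the values I used.

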